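# Move the two parts baskets from the drip rack's keyhole to their drying stations

## Task

Take both small mesh baskets off the drip rack, sliding each along the slot to the wide opening and lifting it out, and hang each in the station striped in the colour of its grip: down through the wide opening, then along the slot fully home at the closed end. Let go of them hanging upright and at rest, never let one drop, and leave the other things on the bench where they are.

Things in the scene. Friction and masses are not known exactly. Their poses are not given: they have to be found in the camera images.
- red_basket_grip (a point): centre of the red round grip post (16 mm wide, 44 mm tall, z up along it) of a hung mesh parts basket, 80 to 170 g. Its top is 22 mm above this point; 28 mm below is the underside of a steel flange, 28 mm wide, 4 mm thick, which rests on the keyhole plate. Under it an 8 mm neck runs 25 mm down through the slot to the basket
- red_basket_foot (a point): centre of the underside of the basket with the red grip, 98 mm below the grip's centre. The basket is round, 34 mm across, 45 mm tall, and passes only through the wide opening of a keyhole; the flange and grip fit through there too, so the hanger falls through if let go at the wide opening
- yellow_basket_grip (a point): centre of the yellow round grip post (16 mm wide, 44 mm tall, z up along it) of a hung mesh parts basket, 80 to 170 g. Its top is 22 mm above this point; 28 mm below is the underside of a steel flange, 28 mm wide, 4 mm thick, which rests on the keyhole plate. Under it an 8 mm neck runs 25 mm down through the slot to the basket
- yellow_basket_foot (a point): centre of the underside of the basket with the yellow grip, 98 mm below the grip's centre. The basket is round, 34 mm across, 45 mm tall, and passes only through the wide opening of a keyhole; the flange and grip fit through there too, so the hanger falls through if let go at the wide opening
- rack_wide (a point): centre of the wide opening of the drip rack's keyhole, on the plate's top face, 110 mm above the table. The wide opening is eight-sided, 44 mm across the flats; the straight slot from it is 14 mm wide. The point's x axis points along the slot from the wide opening to the closed end; z up. Both baskets hang in this one slot, one behind the other; either colour may be nearer the wide opening
- rack_end (a point): where a neck's axis lies at the closed end of the rack's slot, 155 mm from the wide centre, on the plate's top face; same axes. The rack is fixed: a bright steel plate, 220 x 90 mm, 6 mm thick, on corner legs and a turquoise foot 10 mm thick, with free space between
- red_station_wide (a point): centre of the wide opening of the keyhole of the station with red edge stripes, on the plate's top face, 110 mm above the table. The wide opening is eight-sided, 44 mm across the flats; the straight slot from it is 14 mm wide. The point's x axis points along the slot from the wide opening to the closed end; z up. 
- red_station_end (a point): where a hanger's neck axis lies when fully home at the closed end of the slot of the red-striped station, 50 mm from its wide centre, on the plate's top face; same axes. The station is fixed: a black plate, 120 x 90 mm, 6 mm thick, on corner legs and a turquoise foot 10 mm thick, with free space between
- yellow_station_wide (a point): centre of the wide opening of the keyhole of the station with yellow edge stripes, on the plate's top face, 110 mm above the table. The wide opening is eight-sided, 44 mm across the flats; the straight slot from it is 14 mm wide. The point's x axis points along the slot from the wide opening to the closed end; z up. 
- yellow_station_end (a point): where a hanger's neck axis lies when fully home at the closed end of the slot of the yellow-striped station, 50 mm from its wide centre, on the plate's top face; same axes. The station is fixed: a black plate, 120 x 90 mm, 6 mm thick, on corner legs and a turquoise foot 10 mm thick, with free space between
- amber_bottle: amber glass bottle with white cap, 48 mm across, 150 mm tall, upright; bystander; origin at the centre of its underside
- oil_can: aluminium can with turquoise band, 60 mm across, 130 mm tall, upright; bystander; origin at the centre of its underside
- jar: clear glass jar with black lid, 60 mm across, 90 mm tall, upright; bystander; origin at the centre of its underside
- carrier: black cage carrier with an open steel mesh basket on top, 72 mm across, 84 mm tall, upright; bystander; origin at the centre of its underside
- parts_bowl: white ceramic bowl, 80 mm across, 30 mm tall; bystander; origin at the centre of its underside
- screwdriver: small blue-handled screwdriver lying flat, 140 mm long along its x axis; bystander
- brush: brush lying flat, 150 mm long along its x axis; bystander
- tweezers: steel tweezers lying flat, 110 mm long along their x axis; bystander; origin at the centre of its underside
Mind the look-alikes: they are no part of the job. Leave any green look-alike of the part that bears yellow_basket_grip alone.

How it is judged:
By the outcome, as a careful person would: the job done as asked, in the order asked, and still so for the second after the job is handed in, with the robot touching nothing.
It also fails if it takes over 72 s, if anything falls off the work surface, if the arm or the gripper's body presses on something with over 40 N, if the wrist force passes 120 N, or if a joint passes its speed limit or range.

## Robot

A 6-joint arm with a two-finger parallel gripper is mounted at the origin on the work surface. World frame = base frame: x ahead of the robot, y to its left, z up, the work surface at z = 0. Lengths are in mm, angles in rad, forces in N, time in s.
With the tool pointing down it reaches from about 325 to 850 mm from the base axis. Payload 4.4 kg.
Tool frame: the origin (TCP) lies at the very end of the fingers, on their centre line; the grasp point (between the pads) lies 19 mm behind it; z points along the fingers, y is the line along which they close (so a half turn about z gives the same grasp; the last joint's range is limited). The gripper opens to 94 mm and grips with 3 to 60 N. Pads are 16 mm wide; open, the fingers measure 119 mm over their backs; the gripper's body (75 mm by 177 mm) begins 78 mm behind the grasp point.
Start: joints at [-1.347, 0.207, 1.542, -0, 1.393, -0.15], TCP at [209.952, -535.301, 205.447] pointing down, gripper open.
Joint ranges: [-2.73, 2.73], [-0.86, 2.22], [0.23, 2.46], [-1.11, 4.25], [0.08, 2.63], [-2.82, 2.82]. Speed limits (rad/s): [2.79, 2.79, 3.14, 3.14, 3.14, 3.14].

## Interface

Orientations are given as a unit quaternion [x, y, z, w].
In Python, from bench import manip, grab_frame, get_calibration gives the robot as it stands.
- The arm moves only by the tool arm_command, never from a script. Its argument "commands" is one flat list of numbers, 5 for each row, row after row: the shift along the tool's x, y, z in cm, then the turn about the tool's z in rad, then the opening, from 0 (shut) to 1 (fully open). In form: [dx, dy, dz, turn, fingers, dx, dy, dz, turn, fingers, ...]. A call has exactly 8 rows; each row shifts and turns the commanded pose from where the row before left it, along the tool's axes as they then stand; what a row does not reach is not made up. A row lasts 1/8 s, in which the tool goes at most 62.5 mm and 10.7 degrees, less where a joint would pass 70% of its speed; a pose out of reach is approached as far as the arm can. A call is refused whole if a number of a shift passes 6.25 or a number of a turn 0.188, either way. A call with a gripper value outside its range is refused whole. The fingers move at their own pace and stop on an object; "grip_force" is the grip in N (left out, the last holds). Time passes only in rows, so rows that do not move let the fingers close, or fill a call up. It gives the time, the measured TCP pose, the force, the opening and the grip force at its end, in the units of the state.
- manip.observe(): the state, without advancing time (a new reading comes with each control period).
- grab_frame(name): name is "side" or "top" or "wrist"; returns the picture (384x512x3 uint8, red, green, blue); there is no depth.
- get_calibration(name): a dict with "camera_matrix" (3x3 intrinsics, pixels), "R" (3x3) and "t" (3): a world point X has camera coordinates R X + t; the wrist camera has in their place "tool_from_camera" (4x4, takes a point from camera to tool coordinates, whose origin is the TCP and whose axes are the flange's). Camera axes: x right, y down, z forward; pixel columns grow to the right and rows downward; lengths in mm; the calibration is good to about 2 mm. A picture is of the moment at which its call begins: read the wrist's pose just before it. get_calibration takes no time and is no camera call.
- manip.finish_job(): hands the job in; it is judged then, once.
The state is a dict: "time_s": time; "joint_pos": joint angles; "joint_velocities": joint speeds; "tau": joint torques, N m; "eef_pos": TCP position; "ee_rot": TCP orientation; "ft_force": force on the tool from outside, world axes, zero at the start; "torque": the same for the moment, N m; "gripper_width": opening from 0.0 (shut) to 1.0 (fully open); "grasp_force": force on a finger pad.
Only numpy, scipy, OpenCV 4.12 (cv2) and the standard library are available. Lean on these libraries where they do the work, as an engineer would, in place of code of your own. Each camera call takes 0.05 s, during which the arm holds its last target. There are 200 camera calls.

## Working session

There is one attempt and no reset: what is moved stays moved. The work goes in short steps, Python scripts to look and compute and a tool call to move; the robot and the scene stay as the last step left them, time stands still between calls to the robot, and variables do not carry over. Pictures are saved under pics/ and viewed, at most 10 in all, crops included, and the job is handed in when it is done.

Besides the shell and the picture viewer there is one more tool, called after "Call:" as name(argument=value, ...) on one line, values as JSON. arm_command: Moves the arm, as the interface text tells. Its arguments: {"type":"object","properties":{"commands":{"type":"array"},"grip_force":{"type":"number"}},"required":["commands"]}

```bash
mkdir -p pics
python3 - <<'E'
from bench import manip, grab_frame, get_calibration
import cv2, numpy as np, json
for n in ("top","side"):
    f=grab_frame(n); cv2.imwrite(f"pics/{n}0.png",cv2.resize(f[:,:,::-1],(800,600),interpolation=cv2.INTER_CUBIC)); np.save(f"pics/{n}0.npy",f)
for n in ("top","side","wrist"):
    print(n,{k:np.round(v,3).tolist() for k,v in get_calibration(n).items() if not isinstance(v,str)})
s=manip.observe(); print(s)
E
```

```text
top {'camera_matrix': [[362.261, 0.0, 253.907], [0.0, 362.261, 193.641], [0.0, 0.0, 1.0]], 'R': [[-0.018, -1.0, -0.007], [-0.999, 0.018, -0.04], [0.04, 0.006, -0.999]], 't': [58.626, 527.834, 1184.489]}
side {'camera_matrix': [[439.838, 0.0, 261.828], [0.0, 439.838, 197.973], [0.0, 0.0, 1.0]], 'R': [[-0.978, -0.21, 0.013], [-0.134, 0.573, -0.809], [0.162, -0.793, -0.588]], 't': [520.803, 142.559, 1193.075]}
wrist {'camera_matrix': [[274.554, 0.0, 252.792], [0.0, 274.554, 191.705], [0.0, 0.0, 1.0]], 'tool_from_camera': [[-0.0, -0.959, -0.284, 84.067], [1.0, -0.001, 0.001, 0.195], [-0.001, -0.284, 0.959, -179.515], [0.0, 0.0, 0.0, 1.0]]}
{'time_s': 0.1, 'joint_pos': array([-1.34748826e+00,  2.07357543e-01,  1.54277220e+00, -2.96973529e-05,
        1.39349431e+00, -1.50497527e-01]), 'joint_velocities': array([-0.00127258, -0.00180052, -0.00424602, -0.00086774,  0.00101499,
       -0.00081111]), 'tau': array([-4.10434486e-04, -3.71868646e+01, -2.82292825e+01,  6.98197796e-02,
        3.11239937e-02, -5.64153208e-05]), 'eef_pos': array([ 209.78897104, -534.59620937,  204.41244243]), 'ee_rot': array([ 9.82583462e-01,  1.85819020e-01, -5.15720853e-05, -1.01449165e-03]), 'ft_force': array([ 0.16075215, -0.2193783 , -1.0705602 ]), 'torque': array([-0.00486578,  0.01385194, -0.02745742]), 'grasp_force': 0.0, 'gripper_width': 0.9988571527076017}
```

View pics/top0.png

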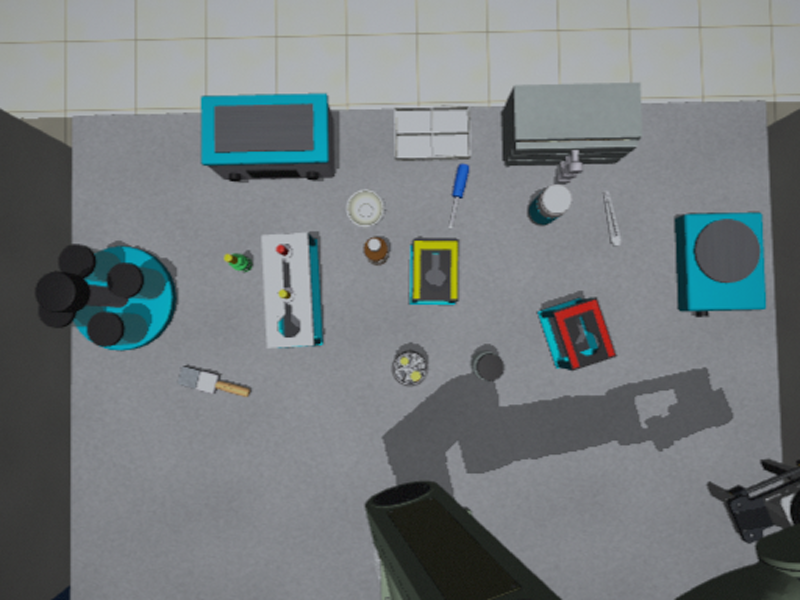

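View pics/side0.png

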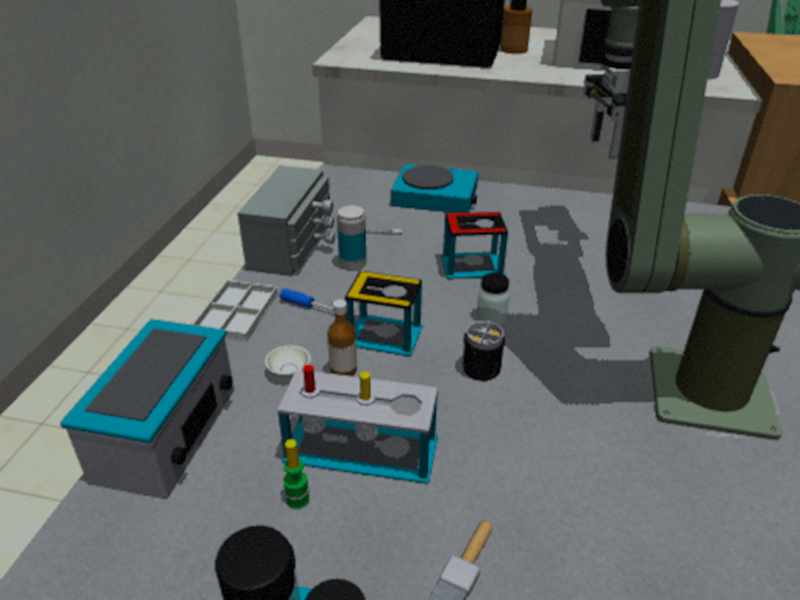

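The top view shows the rack at left with red grip at (282,250), yellow grip at (285,294) and wide opening at (289,325). The yellow station is at (435,270), and the red-striped station is at (585,335), tilted. The green look-alike with a yellow top is at (237,260), off the rack, so I leave it alone. Next I rectify at plate height, which also gives the enlarged confirmation crop.

```bash
cat > h.py <<'E'
import cv2, numpy as np
from scipy.spatial.transform import Rotation as Rn
from bench import manip, grab_frame, get_calibration
def cam(n, pose=None):
    c=get_calibration(n); K=np.array(c["camera_matrix"])
    if n!="wrist": return K,np.array(c["R"]),np.array(c["t"])
    p,q=pose; T=np.eye(4); T[:3,:3]=Rn.from_quat(q).as_matrix(); T[:3,3]=p
    W=np.linalg.inv(T@np.array(c["tool_from_camera"])); return K,W[:3,:3],W[:3,3]
def p2w(C,uv,z):
    K,R,t=C; o=-R.T@t; d=R.T@np.linalg.solve(K,[uv[0],uv[1],1.]); return (o+d*(z-o[2])/d[2])
def w2p(C,X):
    K,R,t=C; x=K@(R@np.asarray(X,float)+t); return x[:2]/x[2]
def rect(C,img,cx,cy,z,half,s,yaw=0):
    # tile: up = +x(rotated by yaw), left = +y ; s px/mm
    c,sn=np.cos(yaw),np.sin(yaw); n=int(2*half*s)
    P=[(half,half),(half,-half),(-half,-half),(-half,half)]
    src=np.float32([w2p(C,(cx+c*a-sn*b,cy+sn*a+c*b,z)) for a,b in P])
    dst=np.float32([(0,0),(n,0),(n,n),(0,n)])
    return cv2.warpPerspective(img,cv2.getPerspectiveTransform(src,dst),(n,n),flags=cv2.INTER_CUBIC)
E
python3 - <<'E'
from h import *
f=np.load("pics/top0.npy"); C=cam("top"); S=cam("side"); k=512/800
hsv=cv2.cvtColor(f,cv2.COLOR_RGB2HSV)
for n,lo,hi,box in (("Y",(22,120,80),(35,255,255),(400,225,470,310)),("R",(0,150,80),(6,255,255),(540,290,625,375))):
    m=cv2.inRange(hsv,lo,hi); b=[int(v*k) for v in box]; M=np.zeros_like(m); M[b[1]:b[3],b[0]:b[2]]=m[b[1]:b[3],b[0]:b[2]]
    pts=np.argwhere(M)[:,::-1]; w=np.array([p2w(C,p,110)[:2] for p in pts],np.float32); print(n,len(pts),cv2.minAreaRect(w))
for n,uv,z in (("rackwide",(289,325),110),("red",(282,248),160),("yel",(285,292),160),("Ywide",(435,276),110),("Rwide",(587,345),110),("green",(230,258),130),("bottle",(375,243),150),("can",(556,198),130),("jar",(487,362),90),("carrier",(408,365),84)):
    print(n,np.round(p2w(C,np.array(uv)*k,z)))
print("green side z100..160",[np.round(p2w(S,np.array((292,442))*k,z)) for z in (80,110,140)],[np.round(p2w(C,np.array((230,258))*k,z)) for z in (80,110,140)])
t=[]
for x,y,h in ((*p2w(C,np.array((288,290))*k,110)[:2],130),(*p2w(C,np.array((435,270))*k,110)[:2],80),(*p2w(C,np.array((585,335))*k,110)[:2],80)):
    r=rect(C,f,x,y,110,h,260/2/h); print(x,y,h); t.append(r[:260,:260])
cv2.imwrite("pics/rect0.png",np.hstack(t)[:,:,::-1])
E
```

```text
Y 457 ((587.8782348632812, -25.77239227294922), (84.67169189453125, 112.46807098388672), 88.73387145996094)
R 457 ((459.61883544921875, -311.2470703125), (112.57178497314453, 85.93647766113281), 16.805089950561523)
rackwide [485. 258. 110.]
red [628. 259. 160.]
yel [546. 255. 160.]
Ywide [575. -27. 110.]
Rwide [ 436. -316.  110.]
green [615. 365. 130.]
bottle [636.  87. 150.]
can [ 718. -260.  130.]
jar [ 406. -126.   90.]
carrier [402.  29.  84.]
green side z100..160 [array([631., 341.,  80.]), array([619., 367., 110.]), array([607., 393., 140.])] [array([621., 380.,  80.]), array([618., 371., 110.]), array([614., 362., 140.])]
553.10197105222 258.9132868163288 130
586.7023867567776 -26.904034821620712 80
455.71816666256376 -313.1552143909059 80
```

View pics/rect0.png

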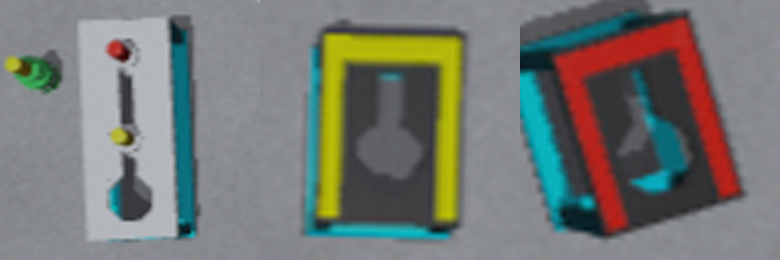

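Tiles: on the rack, red grip is at (118,50) near the closed end, yellow at (120,137) is nearer the wide opening (128,200). The yellow-topped object at (30,72) stands off the rack with a green body: it is the look-alike. Both station slots point roughly +x. I'll tour the plates with the wrist camera for accuracy, red station first.

Call:
arm_command(commands=[0, 0, 0, 0.187, 1, 0, 0, 0, 0.187, 1, 3.85, -3.7, -0.3, 0, 1, 3.85, -3.7, -0.3, 0, 1, 3.85, -3.7, -0.3, 0, 1, 3.85, -3.7, -0.3, 0, 1, 3.85, -3.7, -0.3, 0, 1, 3.85, -3.7, -0.3, 0, 1])

```text
time_s: 1.1
eef_pos: [441.8, -311.8, 223.1]
ee_rot: [1.0, -0.0, -0.0, -0.0]
ft_force: [-0.2, -0.7, 0.8]
gripper_width: 0.998
grasp_force: 0.0
```

```bash
cat > w.py <<'E'
import sys; from h import *
# usage: w.py name cx cy half yaw : save wrist picture + pose and rectified crop at z=110
n,cx,cy,half,yaw=sys.argv[1],*map(float,sys.argv[2:6])
s=manip.observe(); f=grab_frame("wrist"); P=(s["eef_pos"],s["ee_rot"]); C=cam("wrist",P)
np.savez(f"pics/{n}.npz",f=f,p=P[0],q=P[1])
r=rect(C,f,cx,cy,110,half,600/2/half,yaw); np.save(f"pics/{n}_r.npy",r)
cv2.imwrite(f"pics/{n}.png",np.hstack([cv2.resize(r,(400,400)),cv2.copyMakeBorder(cv2.resize(f,(400,300)),0,100,0,0,cv2.BORDER_CONSTANT)])[:,:,::-1])
print(s["time_s"],np.round(P[0],1),np.round(P[1],4),np.round(s["ft_force"],1))
E
python3 w.py red1 459.6 -311.2 70 0.293
```

```text
1.1 [ 441.8 -311.8  223.1] [ 1.e+00 -2.e-04 -3.e-04 -2.e-04] [-0.2 -0.7  0.8]
```

Call:
arm_command(commands=[1.65, -3.55, 0, 0, 1, 1.65, -3.55, 0, 0, 1, 1.65, -3.55, 0, 0, 1, 1.65, -3.55, 0, 0, 1, 1.65, -3.55, 0, 0, 1, 1.65, -3.55, 0, 0, 1, 1.65, -3.55, 0, 0, 1, 0, 0, 0, 0, 1])

```text
time_s: 2.15
eef_pos: [556.7, -62.8, 222.8]
ee_rot: [1.0, 0.002, -0.001, -0.0]
ft_force: [-0.2, 0.6, 0.6]
gripper_width: 0.997
grasp_force: 0.0
```

```bash
python3 w.py yel1 588 -26 70 0
```

```text
2.15 [556.7 -62.8 222.8] [ 1.0e+00  1.8e-03 -5.0e-04 -3.0e-04] [-0.2  0.6  0.6]
```

Call:
arm_command(commands=[-0.3, -3.9, 0, 0, 1, -0.3, -3.9, 0, 0, 1, -0.3, -3.9, 0, 0, 1, -0.3, -3.9, 0, 0, 1, -0.3, -3.9, 0, 0, 1, -0.3, -3.9, 0, 0, 1, -0.3, -3.9, 0, 0, 1, 0, 0, 0, 0, 1])

```text
time_s: 3.2
eef_pos: [535.2, 208.7, 223.1]
ee_rot: [1.0, 0.001, -0.0, 0.0]
ft_force: [0.3, 0.0, -0.4]
gripper_width: 0.998
grasp_force: 0.0
```

```bash
python3 w.py rack1 555 258 120 0
python3 - <<'E'
from h import *
a,b,c=[np.load(f"pics/{n}_r.npy") for n in ("red1","yel1","rack1")]
c=cv2.resize(c,(600,600))
t=[cv2.resize(x,(s,s),interpolation=cv2.INTER_AREA) for x,s in ((a,300),(b,300),(c,500))]
cv2.imwrite("pics/all1.png",np.hstack([np.vstack(t[:2]),cv2.copyMakeBorder(t[2],0,100,0,0,cv2.BORDER_CONSTANT)])[:,:,::-1])
E
```

```text
3.2 [535.2 208.7 223.1] [ 1.e+00  1.e-03 -3.e-04  2.e-04] [ 0.3  0.  -0.4]
```

View pics/all1.png

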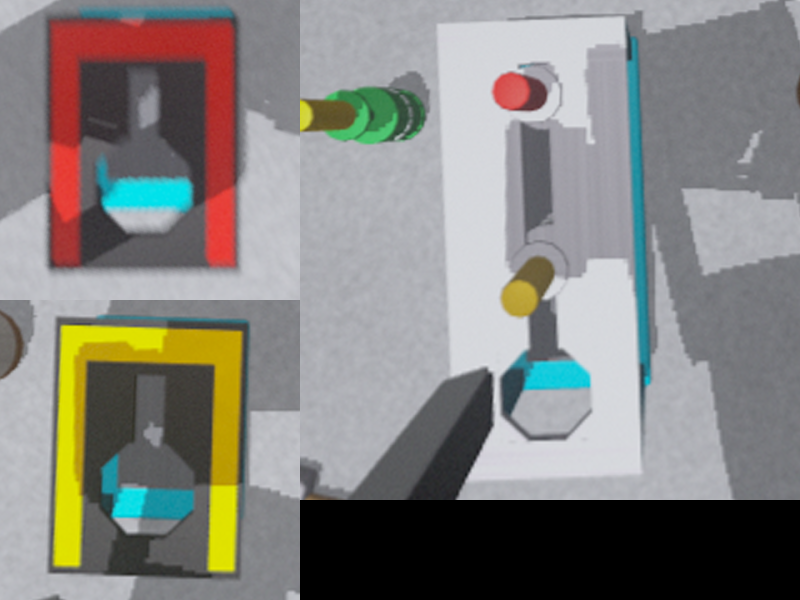

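The rectified wrist tiles (red station top left, yellow below, rack right) give these positions, in mm:
- **Rack:** wide opening (486,260), slot yaw 0.033.
- **Grips:** yellow (546,262), red (630,264).
- **Yellow station:** wide opening (569.6,-24.8), yaw -0.029.
- **Red station:** wide opening (442.4,-314.2), yaw 0.30.

I go for yellow first, since it blocks red.

Call:
arm_command(commands=[0.55, -2.65, 0, 0, 0.5, 0.55, -2.65, 0, 0, 0.5, 0, 0, 0, 0, 0.5, 0, 0, 2.5, 0, 0.5, 0, 0, 2.5, 0, 0.5, 0, 0, 2.5, 0, 0.5, 0, 0, 2.5, 0, 0.5, 0, 0, 0, 0, 0.5], grip_force=25)

```text
time_s: 4.25
eef_pos: [544.8, 258.2, 120.9]
ee_rot: [1.0, -0.001, -0.003, 0.001]
ft_force: [0.1, -0.7, 0.3]
gripper_width: 0.499
grasp_force: 0.0
```

```bash
python3 w.py rack2 546 262 60 0
```

```text
4.25 [544.8 258.2 120.9] [ 1.     -0.0011 -0.0028  0.0013] [ 0.1 -0.7  0.3]
```

View pics/rack2.png

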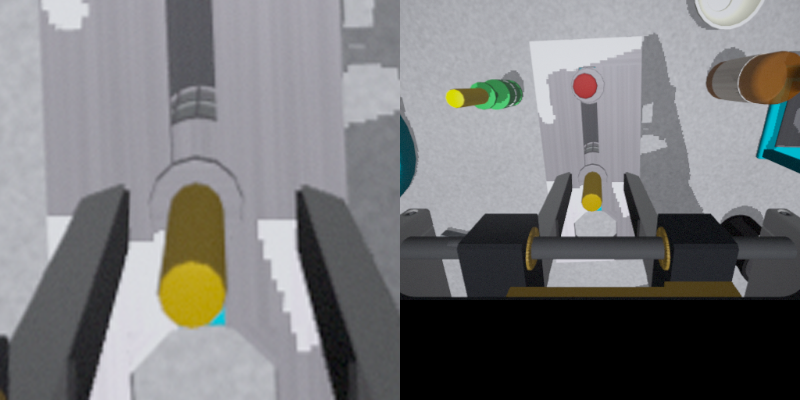

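The post sits between the open fingers, about 4.5 mm toward +y of their centre (flange centre col 196, finger centre col 212). I centre on it and then close.

Call:
arm_command(commands=[0.1, -0.45, -0.2, 0, 0.5, 0, 0, 0, 0, 0.5, 0, 0, 0, 0, 0, 0, 0, 0, 0, 0, 0, 0, 0, 0, 0, 0, 0, 0, 0, 0, 0, 0, 0, 0, 0, 0, 0, 0, 0, 0], grip_force=25)

```text
time_s: 5.3
eef_pos: [547.6, 265.4, 125.5]
ee_rot: [1.0, -0.0, -0.0, 0.0]
ft_force: [-0.4, -1.6, 0.9]
gripper_width: 0.165
grasp_force: 25.0
```

Call:
arm_command(commands=[0, 0.25, -0.4, 0, 0, 0, 0, 0, 0, 0, -1.2, 0.04, 0, 0, 0, -1.25, 0.04, 0, 0, 0, -1.25, 0.04, 0, 0, 0, -1.25, 0.04, 0, 0, 0, -1.2, 0.04, 0, 0, 0, 0, 0, 0, 0, 0])

```text
time_s: 6.3
eef_pos: [485.1, 261.2, 129.5]
ee_rot: [1.0, 0.0, -0.0, 0.0]
ft_force: [0.3, 0.1, -1.1]
gripper_width: 0.168
grasp_force: 25.0
```

Call:
arm_command(commands=[0, 0, 0, 0, 0, 0, 0, 0, 0, 0, 0, 0, 0, 0, 0, 0, 0, 0, 0, 0, 0, 0, 0, 0, 0, 0, 0, 0, 0, 0, 0, 0, 0, 0, 0, 0, 0, 0, 0, 0])

```text
time_s: 7.3
eef_pos: [486.1, 261.1, 129.4]
ee_rot: [1.0, -0.0, -0.0, 0.0]
ft_force: [0.3, 0.4, -0.8]
gripper_width: 0.164
grasp_force: 25.0
```

```bash
python3 w.py rack3 486 260 60 0
```

```text
7.3 [486.1 261.1 129.4] [ 1.e+00 -1.e-04 -0.e+00  0.e+00] [ 0.3  0.4 -0.8]
```

View pics/rack3.png

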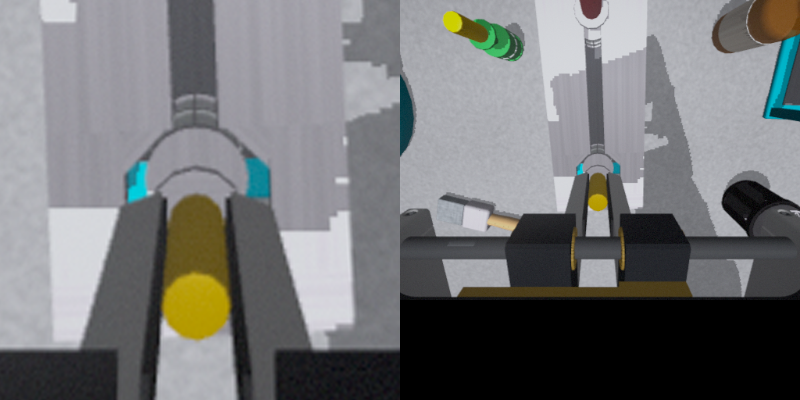

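Yellow is centred in the wide opening: flange centre col 196 against octagon centre 198, with the octagon's far flat at row 127 as predicted. I lift straight out and carry it to the yellow station.

Call:
arm_command(commands=[0, 0, -1, 0, 0, 0, 0, -1.6, 0, 0, 0, 0, -1.6, 0, 0, 0, 0, -1.6, 0, 0, 0, 0, -1.6, 0, 0, 0, 0, -1.6, 0, 0, 0, 0, -1.6, 0, 0, 0, 0, -1, 0, 0])

```text
time_s: 8.35
eef_pos: [486.5, 261.2, 246.9]
ee_rot: [1.0, -0.0, 0.001, -0.0]
ft_force: [0.1, 0.3, -1.0]
gripper_width: 0.16
grasp_force: 25.0
```

Call:
arm_command(commands=[0.6, 2, 0, 0, 0, 1.2, 4, 0, 0, 0, 1.4, 4.9, 0, 0, 0, 1.4, 4.9, 0, 0, 0, 1.4, 4.9, 0, 0, 0, 1.2, 4, 0, 0, 0, 0.8, 2.6, 0, 0, 0, 0.35, 1.3, 0, 0, 0])

```text
time_s: 9.35
eef_pos: [569.7, -26.3, 245.3]
ee_rot: [1.0, -0.001, -0.0, -0.0]
ft_force: [-0.3, 0.6, -0.8]
gripper_width: 0.168
grasp_force: 25.0
```

Call:
arm_command(commands=[0, 0, 0, 0, 0, 0, 0, 0, 0, 0, 0, 0, 0, 0, 0, 0, 0, 0, 0, 0, 0, 0, 0, 0, 0, 0, 0, 0, 0, 0, 0, 0, 0, 0, 0, 0, 0, 0, 0, 0])

```text
time_s: 10.35
eef_pos: [569.6, -24.9, 245.4]
ee_rot: [1.0, -0.0, -0.0, -0.0]
ft_force: [0.2, 0.7, -1.8]
gripper_width: 0.165
grasp_force: 25.0
```

```bash
python3 w.py yel2 588 -26 70 0
python3 - <<'E'
from bench import manip; s=manip.observe(); print(s["gripper_width"],s["grasp_force"])
E
```

```text
10.35 [569.6 -24.9 245.4] [ 1.e+00 -1.e-04 -0.e+00 -0.e+00] [ 0.2  0.7 -1.8]
0.16658944799188077 24.995693564414978
```

View pics/yel2.png

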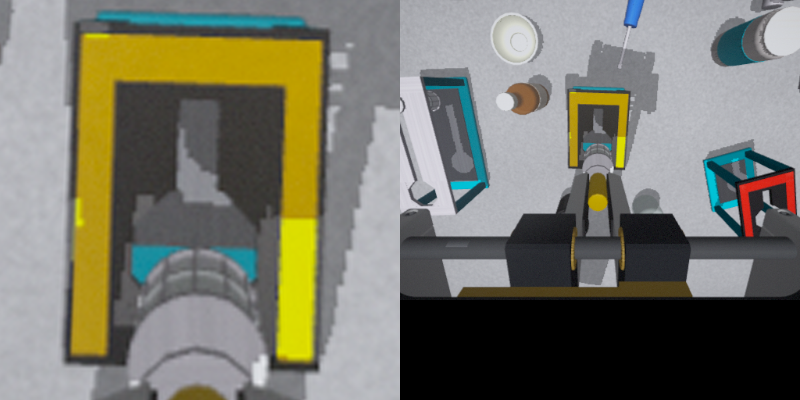

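The station is confirmed: slot col 198 and octagon cols 131–258 put the wide opening at about (569,-24.2), with the slot end near (619,-25.6). I lower the basket through.

Call:
arm_command(commands=[-0.05, -0.05, 0.8, 0, 0, 0, 0, 1.6, 0, 0, 0, 0, 1.7, 0, 0, 0, 0, 1.7, 0, 0, 0, 0, 1.7, 0, 0, 0, 0, 1.7, 0, 0, 0, 0, 1.6, 0, 0, 0, 0, 0.7, 0, 0])

```text
time_s: 11.4
eef_pos: [568.3, -24.2, 128.8]
ee_rot: [1.0, -0.0, -0.001, -0.0]
ft_force: [0.5, -0.1, -0.0]
gripper_width: 0.164
grasp_force: 25.0
```

Call:
arm_command(commands=[0, 0, 0, 0, 0, 0, 0, 0, 0, 0, 0.7, 0.02, 0, 0, 0, 1, 0.03, 0, 0, 0, 1.1, 0.03, 0, 0, 0, 1.1, 0.03, 0, 0, 0, 0.6, 0.02, 0, 0, 0, 0, 0, 0, 0, 0])

```text
time_s: 12.4
eef_pos: [614.4, -25.7, 130.2]
ee_rot: [1.0, -0.0, -0.0, -0.0]
ft_force: [-0.6, 0.1, -1.9]
gripper_width: 0.166
grasp_force: 25.0
```

Call:
arm_command(commands=[0, 0, 0, 0, 0, 0, 0, 0, 0, 0, 0, 0, 0, 0, 0, 0, 0, 0, 0, 0, 0, 0, 0, 0, 0, 0, 0, 0, 0, 0, 0, 0, 0, 0, 0, 0, 0, 0, 0, 0])

```text
time_s: 13.4
eef_pos: [614.1, -25.7, 130.4]
ee_rot: [1.0, -0.0, 0.0, 0.0]
ft_force: [-0.2, 0.7, -1.6]
gripper_width: 0.165
grasp_force: 25.0
```

```bash
python3 w.py yel3 610 -26 50 0
```

```text
13.4 [614.1 -25.7 130.4] [ 1.e+00 -1.e-04  0.e+00  0.e+00] [-0.2  0.7 -1.6]
```

View pics/yel3.png

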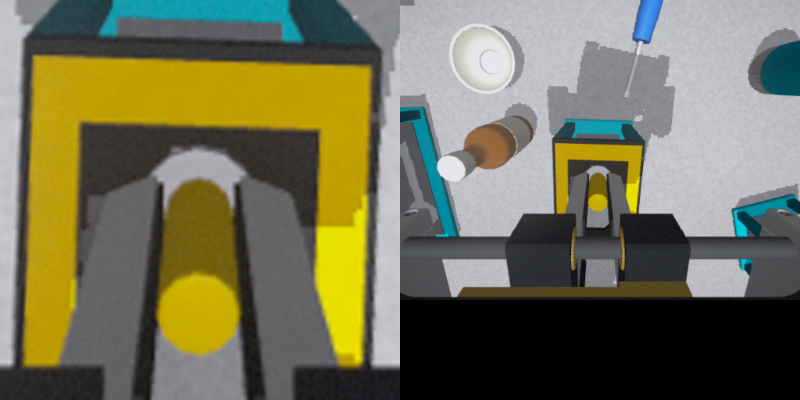

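Call:
arm_command(commands=[0.2, 0.005, 0.1, 0, 0, 0.1, 0, 0.1, 0, 0, 0.1, 0, 0, 0, 0, 0.05, 0, 0, 0, 0, 0, 0, 0, 0, 0, 0, 0, 0, 0, 0, 0, 0, 0, 0, 0, 0, 0, 0, 0, 0])

```text
time_s: 14.45
eef_pos: [618.5, -25.7, 128.5]
ee_rot: [1.0, -0.0, 0.0, -0.0]
ft_force: [-0.6, 0.8, -1.4]
gripper_width: 0.163
grasp_force: 25.0
```

Call:
arm_command(commands=[0.05, 0, 0, 0, 0, 0, 0, 0, 0, 0, 0.05, 0, 0, 0, 0, 0, 0, 0, 0, 0, 0.05, 0, 0, 0, 0, 0, 0, 0, 0, 0, 0, 0, 0, 0, 0, 0, 0, 0, 0, 0])

```text
time_s: 15.45
eef_pos: [620.1, -25.7, 128.5]
ee_rot: [1.0, -0.0, 0.0, -0.0]
ft_force: [0.4, -0.4, -1.3]
gripper_width: 0.165
grasp_force: 25.0
```

Call:
arm_command(commands=[0.05, 0, 0, 0, 0, 0, 0, 0, 0, 0, 0.05, 0, 0, 0, 0, 0, 0, 0, 0, 0, 0.05, 0, 0, 0, 0, 0, 0, 0, 0, 0, 0, 0, 0, 0, 0, 0, 0, 0, 0, 0])

```text
time_s: 16.45
eef_pos: [621.2, -25.7, 128.3]
ee_rot: [1.0, -0.0, -0.0, -0.0]
ft_force: [-2.6, -0.6, -0.4]
gripper_width: 0.166
grasp_force: 25.0
```

Call:
arm_command(commands=[0.05, 0, 0, 0, 0, 0, 0, 0, 0, 0, 0.05, 0, 0, 0, 0, 0, 0, 0, 0, 0, 0.05, 0, 0, 0, 0, 0, 0, 0, 0, 0, 0, 0, 0, 0, 0, 0, 0, 0, 0, 0])

```text
time_s: 17.45
eef_pos: [621.7, -25.7, 128.3]
ee_rot: [1.0, -0.0, -0.002, -0.0]
ft_force: [-6.0, -0.3, 3.4]
gripper_width: 0.166
grasp_force: 25.0
```

Contact with the closed end is at x≈621.2. I back off slightly and lower until the flange rests on the plate.

Call:
arm_command(commands=[-0.12, 0, 0, 0, 0, 0, 0, 0.1, 0, 0, 0, 0, 0.1, 0, 0, 0, 0, 0.08, 0, 0, 0, 0, 0, 0, 0, 0, 0, 0, 0, 0, 0, 0, 0, 0, 0, 0, 0, 0, 0, 0])

```text
time_s: 18.45
eef_pos: [621.4, -25.6, 125.5]
ee_rot: [1.0, -0.0, -0.001, -0.0]
ft_force: [-4.9, -0.1, 1.9]
gripper_width: 0.167
grasp_force: 25.0
```

Call:
arm_command(commands=[-0.05, 0, 0, 0, 0, 0, 0, 0, 0, 0, 0, 0, 0, 0, 0, 0, 0, 0.03, 0, 0, 0, 0, 0, 0, 0, 0, 0, 0, 0, 0, 0, 0, 0, 0, 0, 0, 0, 0, 0, 0])

```text
time_s: 19.45
eef_pos: [621.4, -25.6, 125.5]
ee_rot: [1.0, -0.0, 0.0, -0.0]
ft_force: [-4.2, -0.0, 2.6]
gripper_width: 0.168
grasp_force: 25.0
```

Call:
arm_command(commands=[-0.05, 0, 0, 0, 0, 0, 0, 0, 0, 0, 0, 0, 0, 0, 0.25, 0, 0, 0, 0, 0.4, 0, 0, 0, 0, 0.5, 0, 0, 0, 0, 0.5, 0, 0, 0, 0, 0.5, 0, 0, 0, 0, 0.5])

```text
time_s: 20.45
eef_pos: [620.9, -25.7, 125.4]
ee_rot: [1.0, -0.0, 0.0, 0.0]
ft_force: [0.4, 1.0, -0.9]
gripper_width: 0.503
grasp_force: 0.0
```

Call:
arm_command(commands=[0, 0, -1, 0, 0.5, 0, 0, -2, 0, 0.5, 0, 0, -2, 0, 0.5, 0, 0, -2, 0, 0.5, 0, 0, -2, 0, 0.5, -1.5, 0, -1.5, 0, 0.5, -1.5, 0, -1.5, 0, 0.5, 0, 0, 0, 0, 0.5])

```text
time_s: 21.45
eef_pos: [591.7, -25.9, 248.4]
ee_rot: [1.0, -0.0, 0.002, 0.0]
ft_force: [0.4, -0.2, -0.6]
gripper_width: 0.501
grasp_force: 0.0
```

```bash
python3 w.py yel4 610 -26 50 0
python3 - <<'E'
from h import *
d=np.load("pics/yel4.npz"); C=cam("wrist",(d["p"],d["q"])); hsv=cv2.cvtColor(d["f"],cv2.COLOR_RGB2HSV)
# wrist: top of grip: blob near projected top
u=w2p(C,(621,-26,160)); print(u, w2p(C,(621,-26,114)))
E
```

```text
21.45 [591.7 -25.9 248.4] [ 1.0e+00 -1.0e-04  2.4e-03  5.0e-04] [ 0.4 -0.2 -0.6]
[252.80741954 168.47735151] [252.75526095 160.59656959]
```

View pics/yel4.png

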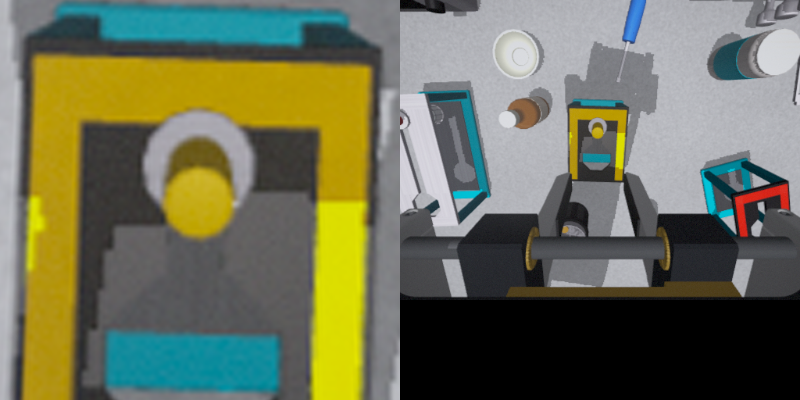

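Yellow hangs upright at the closed end, with its flange centre at (199,160), which is x≈620. Now I go to red, measuring by fitting the grip's silhouette.

Call:
arm_command(commands=[0.25, -2, 0, 0, 0.5, 0.5, -4, 0, 0, 0.5, 0.7, -5, 0, 0, 0.5, 0.7, -5, 0, 0, 0.5, 0.7, -5, 0, 0, 0.5, 0.5, -4, 0, 0, 0.5, 0.35, -2.5, 0, 0, 0.5, 0.2, -1.5, 0, 0, 0.5])

```text
time_s: 22.5
eef_pos: [629.6, 265.9, 244.4]
ee_rot: [1.0, 0.001, -0.001, 0.0]
ft_force: [0.5, -0.2, 0.1]
gripper_width: 0.499
grasp_force: 0.0
```

Call:
arm_command(commands=[0, 0, 0, 0, 0.5, 0, 0, 1, 0, 0.5, 0, 0, 1, 0, 0.5, 0, 0, 1, 0, 0.5, 0, 0, 0.5, 0, 0.5, 0, 0, 0, 0, 0.5, 0, 0, 0, 0, 0.5, 0, 0, 0, 0, 0.5])

```text
time_s: 23.5
eef_pos: [630.3, 264.4, 211.0]
ee_rot: [1.0, -0.0, 0.001, -0.0]
ft_force: [-0.1, -0.1, -0.3]
gripper_width: 0.5
grasp_force: 0.0
```

```bash
cat > fit.py <<'E'
import sys; from h import *
from scipy.optimize import least_squares
# fit grip silhouette: fit.py name hue(lo hi) x y zc
n=sys.argv[1]; lo,hi,x0,y0,zc=map(float,sys.argv[2:7])
s=manip.observe(); f=grab_frame("wrist"); C=cam("wrist",(s["eef_pos"],s["ee_rot"])); cv2.imwrite(f"pics/{n}.png",f[:,:,::-1]); np.savez(f"pics/{n}.npz",f=f,p=s["eef_pos"],q=s["ee_rot"])
hsv=cv2.cvtColor(f,cv2.COLOR_RGB2HSV); m=cv2.inRange(hsv,(lo,110,50),(hi,255,255))
u=w2p(C,(x0,y0,zc+10)).round().astype(int); M=np.zeros_like(m); r=45; M[max(0,u[1]-r):u[1]+r,u[0]-r:u[0]+r]=m[max(0,u[1]-r):u[1]+r,u[0]-r:u[0]+r]
k,l,st,ce=cv2.connectedComponentsWithStats(M); i=1+np.argmax(st[1:,4]); a=np.linspace(0,2*np.pi,24)
def hull(x,y):
    P=np.float32([w2p(C,(x+8*np.cos(t),y+8*np.sin(t),z)) for z in (zc-22,zc+22) for t in a]); h=cv2.convexHull(P); mo=cv2.moments(h); return np.array([mo["m10"]/mo["m00"],mo["m01"]/mo["m00"]]),mo["m00"]
q=least_squares(lambda p:hull(*p)[0]-ce[i],[x0,y0]).x
print("tcp",s["eef_pos"].round(1),"grip",q.round(1),"area",st[i,4],"model",round(hull(*q)[1]),"bbox",st[i,:4],s["time_s"],np.round(s["ft_force"],1))
E
python3 fit.py red2 0 8 630 264.6 138
```

```text
tcp [630.3 264.4 211. ] grip [626.1 265.8] area 82 model 448 bbox [244 201  16  13] 23.5 [-0.1 -0.1 -0.3]
```

```bash
python3 - <<'E'
import re
s=open('fit.py').read()
s=s.replace("(lo,110,50),(hi,255,255))","(lo,110,15),(hi,255,255))"+"|(cv2.inRange(hsv,(170,110,15),(180,255,255)) if lo<5 else 0)")
open('fit.py','w').write(s)
E
python3 fit.py red3 0 12 630 264.6 138
python3 - <<'E'
from h import *
f=np.load("pics/red3.npz")["f"]; print(f[175:225:5,252].tolist())
E
```

```text
tcp [630.2 264.4 210.9] grip [626.5 265.7] area 253 model 448 bbox [243 191  17  26] 23.55 [ 0.1 -0.4 -0.4]
[[168, 166, 175], [165, 165, 172], [168, 167, 174], [101, 58, 60], [100, 57, 63], [104, 62, 62], [180, 70, 68], [175, 65, 65], [170, 64, 67], [96, 99, 103]]
```

```bash
sed -i 's/(lo,110,15)/(lo,70,15)/; s/(170,110,15)/(170,70,15)/' fit.py; python3 fit.py red4 0 12 630 264.6 138
```

```text
tcp [630.1 264.4 210.9] grip [629.9 266.1] area 380 model 444 bbox [243 189  17  28] 23.6 [-0.1 -0.2 -0.6]
```

Call:
arm_command(commands=[0, -0.1, 1.5, 0, 0.5, 0, 0, 2, 0, 0.5, 0, 0, 2, 0, 0.5, 0, 0, 2, 0, 0.5, 0, 0, 1.05, 0, 0.5, 0, 0, 0, 0, 0.5, 0, 0, 0, 0, 0.5, 0, 0, 0, 0, 0.4])

```text
time_s: 24.65
eef_pos: [630.8, 265.5, 126.2]
ee_rot: [1.0, -0.0, 0.001, -0.0]
ft_force: [-0.8, -0.0, 0.5]
gripper_width: 0.427
grasp_force: 0.0
```

Call:
arm_command(commands=[0, 0, 0, 0, 0.25, 0, 0, 0, 0, 0, 0, 0, 0, 0, 0, 0, 0, 0, 0, 0, 0, 0, 0, 0, 0, 0, 0, -0.2, 0, 0, 0, 0, -0.2, 0, 0, 0, 0, 0, 0, 0], grip_force=25)

```text
time_s: 25.65
eef_pos: [629.8, 265.1, 128.7]
ee_rot: [1.0, -0.0, -0.0, 0.0]
ft_force: [-0.3, 0.6, -1.5]
gripper_width: 0.166
grasp_force: 25.0
```

Call:
arm_command(commands=[-1.4, 0.05, 0, 0, 0, -2.2, 0.06, 0, 0, 0, -2.2, 0.06, 0, 0, 0, -2.2, 0.07, 0, 0, 0, -2.2, 0.06, 0, 0, 0, -2.2, 0.06, 0, 0, 0, -2.0, 0.06, 0, 0, 0, 0, 0, 0, 0, 0])

```text
time_s: 26.65
eef_pos: [484.7, 261.0, 128.7]
ee_rot: [1.0, 0.0, -0.0, 0.0]
ft_force: [0.3, -0.5, -1.4]
gripper_width: 0.165
grasp_force: 25.0
```

Call:
arm_command(commands=[0, 0, 0, 0, 0, 0, 0, 0, 0, 0, 0, 0, 0, 0, 0, 0, 0, 0, 0, 0, 0, 0, 0, 0, 0, 0, 0, 0, 0, 0, 0, 0, 0, 0, 0, 0, 0, 0, 0, 0])

```text
time_s: 27.65
eef_pos: [485.9, 261.1, 128.9]
ee_rot: [1.0, -0.0, 0.0, -0.0]
ft_force: [0.7, 0.5, -1.2]
gripper_width: 0.165
grasp_force: 25.0
```

Call:
arm_command(commands=[0, 0, -1, 0, 0, 0, 0, -1.6, 0, 0, 0, 0, -1.6, 0, 0, 0, 0, -1.6, 0, 0, 0, 0, -1.6, 0, 0, 0, 0, -1.6, 0, 0, 0, 0, -1.6, 0, 0, 0, 0, -1.2, 0, 0])

```text
time_s: 28.65
eef_pos: [486.2, 261.2, 248.1]
ee_rot: [1.0, -0.0, 0.0, -0.0]
ft_force: [-0.3, -0.3, -0.9]
gripper_width: 0.166
grasp_force: 25.0
```

Call:
arm_command(commands=[-0.27, 1.5, 0, 0, 0, -0.27, 3, 0, 0, 0, -0.27, 4, 0, 0, 0, -0.27, 4, 0, 0, 0, -0.27, 4, 0, 0, 0, -0.27, 4, 0, 0, 0, -0.27, 4, 0, 0, 0, -0.27, 4, 0, 0, 0])

```text
time_s: 29.65
eef_pos: [462.8, -25.7, 246.0]
ee_rot: [1.0, -0.0, -0.001, 0.0]
ft_force: [0.6, 0.6, -1.7]
gripper_width: 0.164
grasp_force: 25.0
```

Call:
arm_command(commands=[-0.27, 4, 0, 0, 0, -0.27, 4, 0, 0, 0, -0.27, 4, 0, 0, 0, -0.27, 4, 0, 0, 0, -0.27, 4, 0, 0, 0, -0.27, 4, 0, 0, 0, -0.27, 3, 0, 0, 0, -0.27, 2, 0, 0, 0])

```text
time_s: 30.65
eef_pos: [441.1, -315.1, 245.9]
ee_rot: [1.0, -0.001, -0.001, -0.001]
ft_force: [0.6, 0.7, -1.5]
gripper_width: 0.163
grasp_force: 25.0
```

Call:
arm_command(commands=[0, 0, 0, 0, 0, 0, 0, 0, 0, 0, 0, 0, 0, 0, 0, 0, 0, 0, 0, 0, 0, 0, 0, 0, 0, 0, 0, 0, 0, 0, 0, 0, 0, 0, 0, 0, 0, 0, 0, 0])

```text
time_s: 31.65
eef_pos: [442.6, -313.9, 246.8]
ee_rot: [1.0, -0.0, -0.0, -0.0]
ft_force: [-0.1, 0.2, -2.2]
gripper_width: 0.163
grasp_force: 25.0
```

```bash
python3 w.py red5 459.6 -311.2 70 0.30
python3 - <<'E'
from h import *
for n in ("red1","red5"):
    d=np.load(f"pics/{n}.npz"); C=cam("wrist",(d["p"],d["q"])); r=rect(C,d["f"],459.6,-311.2,110,70,600/140,0.30)
    h=cv2.cvtColor(r,cv2.COLOR_RGB2HSV); m=cv2.inRange(h,(0,130,60),(8,255,255))|cv2.inRange(h,(174,130,60),(180,255,255))
    m[460:]=0   # upper part only, so both views compare alike
    k,l,st,ce=cv2.connectedComponentsWithStats(m); i=1+np.argmax(st[1:,4]); print(n,st[i],ce[i])
    ys=range(120,440,40); print([(y,np.flatnonzero(l[y]==i)[[0,-1]].tolist()) for y in ys])
E
```

```text
31.65 [ 442.6 -313.9  246.8] [ 1.e+00 -1.e-04 -0.e+00 -0.e+00] [-0.1  0.2 -2.2]
red1 [  100    40   371   420 67817] [285.04031438 200.28702243]
[(120, [103, 469]), (160, [102, 469]), (200, [102, 468]), (240, [102, 468]), (280, [104, 468]), (320, [103, 468]), (360, [102, 467]), (400, [102, 466])]
red5 [  107    54   367   406 61814] [290.16706571 208.25900281]
[(120, [110, 472]), (160, [110, 472]), (200, [109, 472]), (240, [111, 472]), (280, [109, 472]), (320, [109, 472]), (360, [109, 471]), (400, [108, 470])]
```

View pics/red5.png

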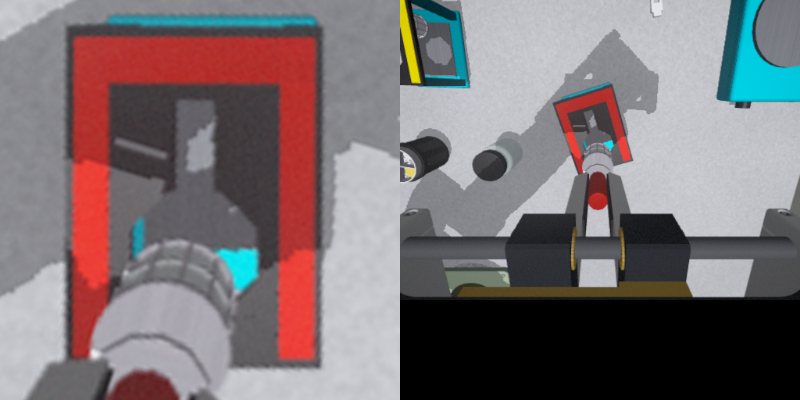

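Settled view: the slot (cols 176–214) and octagon (132–258) are both centred at col 195, with the slot end at row 99. That puts the wide opening at (443.0,-314.5) and home at about (490.8,-299.7). I lower the red basket.

Call:
arm_command(commands=[0.04, 0.06, 0.8, 0, 0, 0, 0, 1.6, 0, 0, 0, 0, 1.7, 0, 0, 0, 0, 1.7, 0, 0, 0, 0, 1.7, 0, 0, 0, 0, 1.7, 0, 0, 0, 0, 1.6, 0, 0, 0, 0, 0.85, 0, 0])

```text
time_s: 32.7
eef_pos: [442.5, -314.1, 128.9]
ee_rot: [1.0, -0.0, -0.001, -0.001]
ft_force: [0.2, -0.1, -1.0]
gripper_width: 0.163
grasp_force: 25.0
```

Call:
arm_command(commands=[0, 0, 0, 0, 0, 0, 0, 0, 0, 0, 0.7, -0.22, 0, 0, 0, 1, -0.31, 0, 0, 0, 1, -0.31, 0, 0, 0, 1, -0.31, 0, 0, 0, 0.6, -0.18, 0, 0, 0, 0, 0, 0, 0, 0])

```text
time_s: 33.7
eef_pos: [486.4, -301.0, 130.2]
ee_rot: [1.0, 0.0, -0.0, 0.0]
ft_force: [0.1, -0.1, -2.4]
gripper_width: 0.16
grasp_force: 25.0
```

Call:
arm_command(commands=[0, 0, 0, 0, 0, 0.1, -0.03, 0, 0, 0, 0, 0, 0, 0, 0, 0.1, -0.03, 0, 0, 0, 0, 0, 0, 0, 0, 0.05, -0.015, 0, 0, 0, 0, 0, 0, 0, 0, 0, 0, 0, 0, 0])

```text
time_s: 34.7
eef_pos: [488.5, -300.4, 130.3]
ee_rot: [1.0, -0.0, -0.0, -0.0]
ft_force: [0.3, 0.5, -1.6]
gripper_width: 0.167
grasp_force: 25.0
```

Call:
arm_command(commands=[0.1, -0.03, 0.1, 0, 0, 0, 0, 0.1, 0, 0, 0.05, -0.015, 0, 0, 0, 0, 0, 0, 0, 0, 0.05, -0.015, 0, 0, 0, 0, 0, 0, 0, 0, 0, 0, 0, 0, 0, 0, 0, 0, 0, 0])

```text
time_s: 35.7
eef_pos: [489.8, -300.0, 128.1]
ee_rot: [1.0, -0.0, -0.001, 0.0]
ft_force: [-4.5, -2.1, -1.1]
gripper_width: 0.167
grasp_force: 25.0
```

Call:
arm_command(commands=[0.05, -0.015, 0, 0, 0, 0, 0, 0, 0, 0, 0.05, -0.015, 0, 0, 0, 0, 0, 0, 0, 0, 0, 0, 0, 0, 0, 0, 0, 0, 0, 0, 0, 0, 0, 0, 0, 0, 0, 0, 0, 0])

```text
time_s: 36.7
eef_pos: [490.0, -300.0, 128.1]
ee_rot: [1.0, -0.0, -0.002, 0.0]
ft_force: [-5.8, -2.5, 0.2]
gripper_width: 0.165
grasp_force: 25.0
```

Contact along the slot axis shows red is home. I back off a touch, lower onto the flange, and release.

Call:
arm_command(commands=[-0.12, 0.035, 0, 0, 0, 0, 0, 0.1, 0, 0, 0, 0, 0.1, 0, 0, 0, 0, 0.08, 0, 0, 0, 0, 0, 0, 0, 0, 0, 0, 0, 0, 0, 0, 0, 0, 0, 0, 0, 0, 0, 0])

```text
time_s: 37.7
eef_pos: [489.9, -300.2, 126.0]
ee_rot: [1.0, -0.0, -0.0, 0.0]
ft_force: [-4.7, -2.0, 1.5]
gripper_width: 0.164
grasp_force: 25.0
```

Call:
arm_command(commands=[-0.07, 0.02, 0.02, 0, 0, 0, 0, 0, 0, 0, 0, 0, 0, 0, 0, 0, 0, 0, 0, 0.25, 0, 0, 0, 0, 0.4, 0, 0, 0, 0, 0.5, 0, 0, 0, 0, 0.5, 0, 0, 0, 0, 0.5])

```text
time_s: 38.7
eef_pos: [489.7, -300.1, 125.3]
ee_rot: [1.0, -0.0, 0.0, -0.0]
ft_force: [0.6, 0.2, 0.1]
gripper_width: 0.502
grasp_force: 0.0
```

Call:
arm_command(commands=[0, 0, -1, 0, 0.5, 0, 0, -2, 0, 0.5, 0, 0, -2, 0, 0.5, 0, 0, -2, 0, 0.5, 0, 0, -2, 0, 0.5, -1.5, 0, -1, 0, 0.5, -1.5, 0, -1, 0, 0.5, 0, 0, 0, 0, 0.5])

```text
time_s: 39.7
eef_pos: [458.5, -300.4, 236.1]
ee_rot: [1.0, -0.001, 0.0, 0.0]
ft_force: [1.2, 1.0, 0.3]
gripper_width: 0.5
grasp_force: 0.0
```

Call:
arm_command(commands=[0, 0, 0, 0, 0.5, 0, 0, 0, 0, 0.5, 0, 0, 0, 0, 0.5, 0, 0, 0, 0, 0.5, 0, 0, 0, 0, 0.5, 0, 0, 0, 0, 0.5, 0, 0, 0, 0, 0.5, 0, 0, 0, 0, 0.5])

```text
time_s: 40.7
eef_pos: [459.6, -300.1, 235.4]
ee_rot: [1.0, -0.0, 0.0, 0.0]
ft_force: [-0.6, -0.3, -0.3]
gripper_width: 0.497
grasp_force: 0.0
```

```bash
python3 fit.py red6 0 12 489.9 -300 138
python3 - <<'E'
from h import *
# flange circle (bright) at z=114, and grip-top centre, in the rectified crop about the expected home
d=np.load("pics/red6.npz"); C=cam("wrist",(d["p"],d["q"]))
r=rect(C,d["f"],489.9,-300,114,30,8,0.30); g=cv2.medianBlur(cv2.cvtColor(r,cv2.COLOR_RGB2GRAY),7)
c=cv2.HoughCircles(g,cv2.HOUGH_GRADIENT,1,200,param1=80,param2=12,minRadius=100,maxRadius=125)
print("flange circle px (centre 240, r 112)",c)
S=cam("side"); T=cam("top")
for n,K in (("side",S),("top",T)):
    h=cv2.cvtColor(grab_frame(n),cv2.COLOR_RGB2HSV)
    for nm,lo,hi,x,y in (("red",0,8,489.9,-299.8),("yel",22,35,621,-26)):
        u=w2p(K,(x,y,160)); v=w2p(K,(x,y,116)); m=cv2.inRange(h,(lo,120,50),(hi,255,255)); print(n,nm,u.round(1),v.round(1),[int(m[tuple((u*(1-t)+v*t).round().astype(int)[::-1])]>0) for t in np.linspace(0.1,.9,6)])
E
```

```text
tcp [ 459.6 -300.1  235.4] grip [ 492.9 -302.3] area 2497 model 317 bbox [210 128  88  84] 40.7 [-0.6 -0.3 -0.3]
flange circle px (centre 240, r 112) [[[239.5 249.5 110.3]]]
side red [295.  128.4] [294.2 140.5] [1, 1, 1, 1, 0, 1]
side yel [233.4 167.4] [233.8 180.6] [1, 1, 1, 1, 1, 1]
top red [375.  202.9] [370.2 203.1] [0, 0, 0, 0, 0, 0]
top yel [278.9 159.3] [278.  161.3] [1, 1, 1, 1, 1, 1]
```

```bash
python3 -c "
from bench import manip
print(manip.finish_job())"
```

```text
the job is handed in; nothing more can be done
None
```

I hung both baskets upright at the closed ends of their colour-matched stations, let go without any drop, and handed the job in at about 41 s. The last check put red within about 1 mm of home, but I couldn't check it from the top camera: its check there found no red, probably because the arm was in the way.

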